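# Ready the stirred dish and hold the pipette over it

## Task

Get the dish on the stirrer ready for dosing: first lower the white stirring ball gently into the glass dish and let go of it there. Then take the tall slim pipette (not the short fat one) out of its stand, carry it over the bottles without touching them and finish while holding it still and upright over the middle of the dish, its tip about 1 cm above the level of the rim and never touching the dish. Do not shove the dish or disturb anything else; the program ends with the pipette still in the grip.

Things in the scene. Friction and masses are not known exactly. Their poses are not given: they have to be found in the camera images.
- dish: Loose straight-sided open glass dish, 140 mm outside diameter, 70 mm high, wall 3 mm, inner floor 5 mm above its underside, about 0.4 kg; it stands on the stirrer, a flat white box about 170 x 170 mm and 40 mm high. Origin: centre of the dish's underside, z up.
- dish_rim (a point): Centre of the dish's mouth, at the height of its rim (70 mm above its underside, about 110 mm above the table).
- ball_center (a point): Centre of the white stirring ball, 40 mm diameter, about 70 g. At the start it sits on a small fixed cork ring (33 mm outside diameter, 10 mm high) on the table, ball centre 26 mm above the table, towards the robot. Its axes mean nothing.
- pipette: Tall slim pipette, 170 mm long, 110 g, upright in one hole of the stand. Origin on its axis at the shoulder that rests on the stand's top, z up. Above it: round white body 30 mm diameter up to 64 mm, narrowing to 70 mm, plunger 13 mm diameter up to 80 mm. Below: shaft 19 mm diameter for 40 mm, then a clear thin tip to 90 mm. Lift straight up 95 mm or more to leave the stand.
- pipette_tip (a point): The very end of the tall pipette's clear tip, 90 mm below its shoulder, on its axis.
- stand: Fixed grey pipette stand, base 90 x 200 mm, its top plate (56 x 190 mm) 105 mm above the table, with two square 23 mm holes 45 mm either side of its middle along its y axis. One holds the tall pipette, the other the short fat one (drawn by chance). Origin: centre of its underside, z up.
- stub: The short fat pipette in the stand's other hole: body 40 mm diameter, standing 46 mm above the stand's top. Leave it there. Origin on its axis at the level of the stand's top.
- bottle_a: Amber glass bottle, 64 mm diameter, 135 mm high, standing between stand and dish; leave it. Origin: centre of its underside.
- bottle_b: Amber glass bottle, 60 mm diameter, 120 mm high; leave it. Origin: centre of its underside.
- beaker: Glass beaker, 66 mm diameter, 90 mm high, beyond the bottles; leave it. Origin: centre of its underside.
- washbottle: White plastic bottle, 60 mm diameter, 150 mm high, beyond the stirrer; leave it. Origin: centre of its underside.
- jar: Small glass jar with black lid, 56 mm diameter, 60 mm high, at the right front; leave it. Origin: centre of its underside.

How it is judged:
On the way, in this order (a step that is already met when the one before it is completed fails the run):
1. the ball lies on the floor of the dish, let go (horizontal distance between ball_center and dish below 0.055 m and z of ball_center in the frame of dish between 0.015 and 0.033 m and contact force between ball and the fingers below 0.05 N), for 0.2 s.
2. the tall pipette is lifted out of the stand in the grip (z of pipette_tip in the frame of stand above 0.107 m and contact force between pipette and the fingers above 1 N), for 0.2 s.
At the end, for the whole second after the job is handed in: The ball lies released on the floor of the dish; the tall pipette is held by the fingers, still (under 20 mm/s), upright within 0.12 rad, touching neither dish nor stand, its tip within 12 mm sideways of the middle of the dish and 3 to 22 mm above the level of the rim (all of step 1 and horizontal distance between pipette_tip and dish_rim below 0.012 m and z of pipette_tip in the frame of dish_rim between 0.003 and 0.022 m and angle between pipette's own z axis and vertical below 0.12 rad and contact force between pipette and the fingers above 1 N and linear speed of pipette below 0.02 m/s and contact force between pipette and dish below 0.05 N and contact force between pipette and stand below 0.05 N and angle between dish's own z axis and vertical below 0.05 rad); the arm keeps its last pose, push and grip.
It fails at once if the ball is let go more than 15 mm above the floor of the dish, or pressed into it with over 15 N (contact force between ball and dish above 15 N or (contact force between ball and the fingers below 0.05 N and horizontal distance between ball_center and dish below 0.067 m and (z of ball_center in the frame of dish above 0.04 m or linear speed of ball above 0.55 m/s))).
It fails at once if the pipette touches the dish (contact force between pipette and dish above 0.3 N).
It fails at once if the dish is shoved more than 20 mm (distance of dish from where it was at the start of the episode above 0.02 m).
It fails at once if the pipette touches a bottle (contact force between pipette and bottle_a above 0.3 N or contact force between pipette and bottle_b above 0.3 N).
It fails at once if a bottle, the beaker, the jar or the short pipette is moved over 20 mm or tipped (distance of any of bottle_a, bottle_b, beaker, washbottle, jar, stub from where it was at the start of the episode above 0.02 m or angle between any of bottle_a, bottle_b, beaker, washbottle, jar's own z axis and vertical above 0.3 rad).
It also fails if it takes over 61 s, if anything falls off the work surface, if the arm or the gripper's body presses on something with over 40 N, if the wrist force passes 120 N, or if a joint passes its speed limit or range.

## Robot

A 6-joint arm with a two-finger parallel gripper is mounted at the origin on the work surface. World frame = base frame: x ahead of the robot, y to its left, z up, the work surface at z = 0. Lengths are in m, angles in rad, forces in N, time in s.
With the tool pointing down it reaches from about 0.275 to 0.725 m from the base axis. Payload 15.9 kg.
Tool frame: the origin (TCP) lies at the very end of the fingers, on their centre line; the grasp point (between the pads) lies 19 mm behind it; x points along the fingers, z is the direction in which the jaws open and shut, and the axes are right-handed (so a half turn about x gives the same grasp; the last joint's range is limited). The gripper opens to 85 mm and grips with 20 to 120 N. Pads are 22 mm wide; open, the fingers measure 114 mm over their backs; the gripper's body (76 mm by 85 mm) begins 54 mm behind the grasp point. The pads swing forward as they close: fully open they stand 13 mm farther back than shut.
Start: joints at [-1.257, 0.213, -0.034, 1.323, 0, 1.571], TCP at [0.154, -0.476, 0.231] pointing down, gripper open.
Joint ranges: [-2.98, 2.98], [-0.74, 1.72], [-1.14, 1.35], [-2.1, 2.04], [-1.57, 1.44], [-3.14, 3.14]. Speed limits (rad/s): [1.89, 1.89, 2.39, 2.57, 3.14, 3.14].

## Interface

Orientations are given as a unit quaternion [x, y, z, w].
In Python, from bench import manip gives the robot as it stands.
- The arm moves only by the tool play_rows, never from a script. Its argument "moves" is a list of rows, each a list of 4 numbers: the shift along the tool's x, y, z in units of 50 mm (1.0 is 50 mm), then the turn about the tool's x in degrees. In form: [[x, y, z, yaw], ...]. A call has 1 to 8 rows; each row shifts and turns the commanded pose from where the row before left it, along the tool's axes as they then stand; what a row does not reach is not made up. A row lasts 1/8 s, in which the tool goes at most 62.5 mm and 10.7 degrees, less where a joint would pass 70% of its speed; a pose out of reach is approached as far as the arm can. A call is refused whole if a number of a shift passes 1 or a number of a turn 10.7, either way. A call with a gripper value outside its range is refused whole. "jaw" is the closure, from 0 (fully open) to 1 (shut), set as the call begins (left out, the last holds). The fingers move at their own pace and stop on an object; the grip force is fixed at half the most. Time passes only in rows, so rows that do not move let the fingers close. It gives the time, the measured TCP pose, the force and the opening at its end, in the units of the state.
- manip.observe(): the state, without advancing time (a new reading comes with each control period).
- manip.get_image(name): name is "scene" or "top" or "wrist"; returns a dict with "frame" (384x512x3 uint8, blue, green, red), "intrinsics" (3x3 intrinsics, pixels), "k1" (the pictures are not rectified: a ray, as slopes to the right and down, at radius r is drawn at 1 + k1 r^2 times it, then the intrinsics apply), "rvec" (rotation vector, rad) and "tvec" (3), from world to camera coordinates, as OpenCV has them. Camera axes: x right, y down, z forward; pixel columns grow to the right and rows downward; lengths in m; the calibration is good to about 2 mm. A picture is of the moment at which its call begins. There is no depth.
- manip.close_job(): hands the job in, once; it reports no verdict.
The state is a dict: "clock": time; "q": joint angles; "dq": joint speeds; "effort": joint torques, N m; "position": TCP position; "eef_rot": TCP orientation; "wrist_force": force on the tool from outside, world axes, zero at the start; "moment": the same for the moment, N m; "width": finger opening in m.
Only numpy, scipy, OpenCV 4.12 (cv2) and the standard library are available. Lean on these libraries where they do the work, as an engineer would, in place of code of your own. Each camera call takes 0.05 s, during which the arm holds its last target.

## Working session

There is one attempt and no reset: what is moved stays moved. The work goes in short steps, Python scripts to look and compute and a tool call to move; the robot and the scene stay as the last step left them, time stands still between calls to the robot, and variables do not carry over. Pictures are saved under pics/ and viewed, and the job is handed in when it is done.

Besides the shell and the picture viewer there is one more tool, called after "Emit:" as name([rows], argument=value, ...), one row to a line, values as JSON. play_rows: Moves the arm, as the interface text tells. Its arguments: {"type":"object","properties":{"moves":{"type":"array"},"jaw":{"type":"number"}},"required":["moves"]}

```bash
ls; mkdir -p pics; cat > h.py <<'E'
import numpy as np,cv2
from bench import manip
from scipy.spatial.transform import Rotation as R
def grab(n,tag):
    d=manip.get_image(n); cv2.imwrite(f'pics/{tag}.png',d['frame']); 
    np.savez(f'pics/{tag}.npz',**{k:np.array(v) for k,v in d.items()}); return d
def load(tag): return dict(np.load(f'pics/{tag}.npz'))
def ray(d,uv):
    K=np.array(d['intrinsics'],float);k1=float(d['k1'])
    p=cv2.undistortPoints(np.array([[uv]],float),K,np.array([k1,0,0,0,0.]))[0,0]
    Rm=cv2.Rodrigues(np.array(d['rvec'],float))[0];t=np.array(d['tvec'],float).ravel()
    return -Rm.T@t, Rm.T@np.array([p[0],p[1],1])
def plane(d,uv,z):
    o,v=ray(d,uv); return o+v*(z-o[2])/v[2]
def proj(d,P):
    return cv2.projectPoints(np.array([P],float),np.array(d['rvec'],float),np.array(d['tvec'],float),np.array(d['intrinsics'],float),np.array([float(d['k1']),0,0,0,0]))[0].reshape(-1,2)[0]
def tri(d1,u1,d2,u2):
    o1,v1=ray(d1,u1);o2,v2=ray(d2,u2)
    s=np.linalg.lstsq(np.c_[v1,-v2],o2-o1,rcond=None)[0]
    a,b=o1+v1*s[0],o2+v2*s[1]; return (a+b)/2,np.linalg.norm(a-b)
E
python3 - <<'E'
from h import *
for n in('scene','top','wrist'):
    d=grab(n,n+'0'); o,_=ray(d,(256,192)); print(n,o.round(3),d['k1'],d['intrinsics'])
print(manip.observe())
E
```

```text
pics
scene [1.392 0.281 0.706] 0.017133476562389876 [[428.41425777   0.         250.59834219]
 [  0.         428.41425777 193.62294491]
 [  0.           0.           1.        ]]
top [ 0.483 -0.078  1.291] -0.1337108928405018 [[410.21253593   0.         250.82853406]
 [  0.         410.21253593 192.63337601]
 [  0.           0.           1.        ]]
wrist [ 0.229 -0.451  0.374] -0.03492129520568904 [[296.51259186   0.         253.2401589 ]
 [  0.         296.51259186 191.32859253]
 [  0.           0.           1.        ]]
{'clock': 0.15, 'q': array([-1.25699994e+00,  2.13255053e-01, -3.48932172e-02,  1.32349396e+00,
        2.97172441e-06,  1.57080972e+00]), 'dq': array([ 0.00017628, -0.001826  ,  0.00146283, -0.0006831 ,  0.00076039,
        0.00112735]), 'effort': array([ 2.13110952e-04, -6.86410904e+01,  4.87244368e+01,  1.31339219e-02,
       -4.22324831e-05, -1.15151988e-05]), 'position': array([ 0.15425761, -0.47533992,  0.23093251]), 'eef_rot': array([ 0.4159112 ,  0.57222445, -0.41555784,  0.57174184]), 'wrist_force': array([ 0.33372244, -0.71085699, -0.54691935]), 'moment': array([-0.04902644,  0.03734083,  0.0294418 ]), 'width': 0.08527881572257966}
```

View pics/scene0.png

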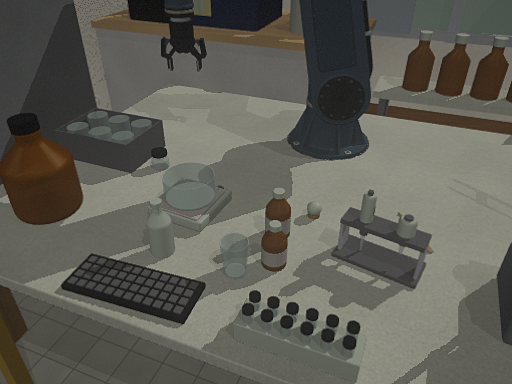

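View pics/top0.png

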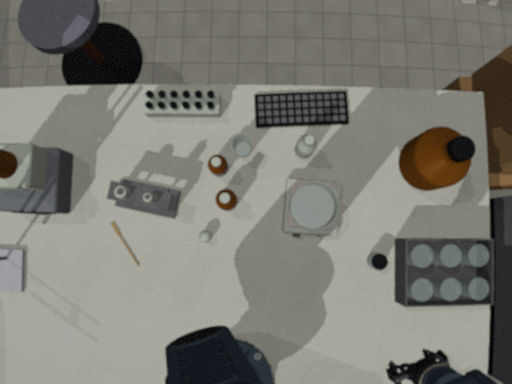

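View pics/wrist0.png

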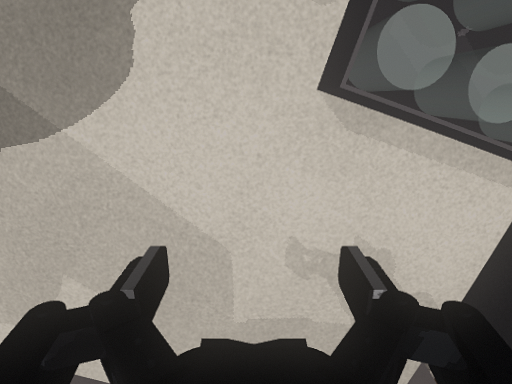

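The scene view shows the dish at about (188,190), the ball at (314,210), the bottles at (278,215) and (274,247), the tall pipette at (369,207) and the stub at (407,227). In the top view the dish is at about (313,205), the ball at (206,236), and the stand around (145,197). I'll zoom in to measure.

```bash
python3 - <<'E'
import cv2
a=cv2.imread('pics/top0.png')[130:260,90:360]; cv2.imwrite('pics/top0z.png',cv2.resize(a,None,fx=2.9,fy=2.9,interpolation=cv2.INTER_CUBIC))
a=cv2.imread('pics/scene0.png')[130:290,140:440]; cv2.imwrite('pics/scene0z.png',cv2.resize(a,None,fx=2.6,fy=2.6,interpolation=cv2.INTER_CUBIC))
E
```

```text
(no output)
```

View pics/top0z.png

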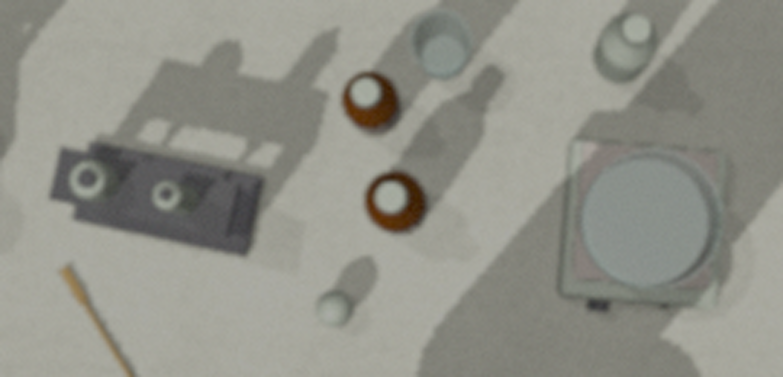

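View pics/scene0z.png

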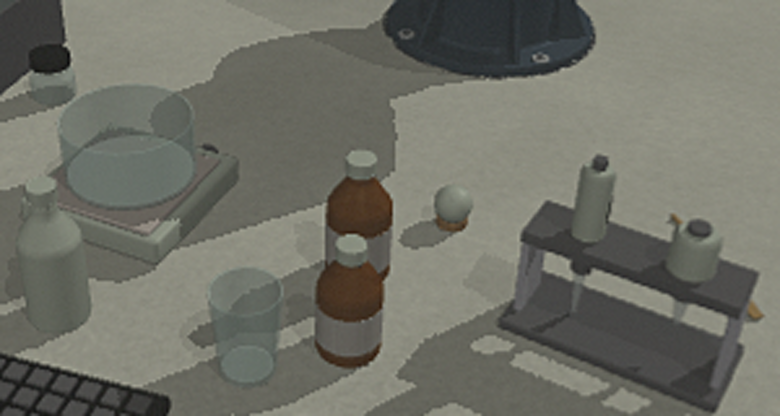

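```bash
python3 - <<'E'
from h import *
T=load('top0');S=load('scene0')
t=lambda x,y:(x/2.9+90-.33,y/2.9+130-.33)
s=lambda x,y:(x/2.6+140-.3,y/2.6+130-.3)
def rep(n,a,b,z):
    p,e=tri(T,a,S,b); print(n,'tri',p.round(4),'gap',e.round(4),'planeT',plane(T,a,z).round(4),'planeS',plane(S,b,z).round(4))
rep('ball',t(334,307),s(453,204),.026)
rep('plunger',t(168,195),s(600,159),.185)
rep('dishfloor',t(646,217),s(130,171),.045)
rep('botA cap',t(391,196),s(361,158),.135)
rep('botB cap',t(366,92),s(351,242),.12)
rep('stub',t(88,179),s(700,227),.151)
for n,p in dict(l=(581,217),r=(711,217),u=(646,150),d=(646,285)).items(): print(n,plane(T,t(*p),.045).round(4))
for n,p in dict(l=(60,133),r=(193,133),u=(127,86)).items(): print('rim',n,plane(S,s(*p),.110).round(4))
# refined: ball mask
for nm,D,c in(('top',T,(205,236)),('scene',S,(314,208))):
    g=cv2.cvtColor(D['frame'],cv2.COLOR_BGR2GRAY); print(g[c[1]-8:c[1]+9,c[0]-8:c[0]+9] if nm=='top' else '')
E
```

```text
ball tri [0.4601 0.0763 0.0235] gap 0.0011 planeT [0.46   0.0766 0.026 ] planeS [0.4637 0.0766 0.026 ]
plunger tri [0.5648 0.2197 0.1802] gap 0.0019 planeT [0.5646 0.2175 0.185 ] planeS [0.5718 0.2211 0.185 ]
dishfloor tri [ 0.5596 -0.2507  0.0437] gap 0.0022 planeT [ 0.56   -0.2515  0.045 ] planeS [ 0.561  -0.2485  0.045 ]
botA cap tri [0.5712 0.0102 0.1327] gap 0.0003 planeT [0.571  0.0101 0.135 ] planeS [0.5746 0.0112 0.135 ]
botB cap tri [0.6761 0.0388 0.1181] gap 0.0002 planeT [0.6758 0.0387 0.12  ] planeS [0.6785 0.0394 0.12  ]
stub tri [0.5818 0.3095 0.1459] gap 0.0009 planeT [0.5815 0.3073 0.151 ] planeS [0.589  0.3097 0.151 ]
l [ 0.559 -0.183  0.045]
r [ 0.5611 -0.3203  0.045 ]
u [ 0.6309 -0.2512  0.045 ]
d [ 0.4887 -0.2519  0.045 ]
rim l [ 0.6099 -0.2945  0.11  ]
rim r [ 0.5596 -0.1713  0.11  ]
rim u [ 0.502 -0.279  0.11 ]
[[168 166 166 168 166 169 167 158 144 131 128 128 130 131 131 131 131]
 [167 167 168 166 168 164 156 146 132 125 125 126 129 131 131 131 127]
 [168 169 167 165 160 148 134 123 114 111 111 117 126 129 130 130 129]
 [168 168 162 154 141 124 118 111 112 108 
[... 252 characters left out ...]
147 146 153 159 162 159 157 152 143 133 120 105 105 124 142]
 [164 159 150 152 158 161 163 163 159 155 148 135 123 106 113 137 154]
 [165 160 154 156 160 166 167 168 164 159 148 138 124 108 118 142 158]
 [165 161 157 160 163 166 170 168 163 160 149 137 122 113 128 148 155]
 [167 165 162 161 163 167 167 166 164 155 145 135 122 124 141 156 160]
 [166 168 164 158 159 163 163 162 157 152 140 133 126 139 152 158 159]
 [167 164 162 161 160 159 156 154 150 143 136 131 138 150 155 158 158]
 [166 165 163 165 162 161 157 154 151 146 142 144 150 157 158 157 156]
 [168 166 167 166 169 165 163 162 160 157 152 157 158 159 157 155 156]
 [167 166 167 168 169 167 166 165 164 164 162 160 159 159 156 156 158]]
```

```bash
cat >> h.py <<'E'
def st(target=None):
    o=manip.observe(); M=R.from_quat(o['eef_rot']).as_matrix()
    print('t',o['clock'],'p',o['position'].round(4),'q',o['q'].round(3),'w',round(float(o['width']),4),'F',o['wrist_force'].round(1)); print(M.round(3))
    if target is not None: print('delta units',(M.T@(np.array(target)-o['position'])/.05).round(3))
E
python3 - <<'E'
from h import *
st([.46,.0765,.12]); 
T=load('top0')
p=tri(T,(0,0),T,(1,1)) if 0 else 0
a=np.array([.5648,.2186]);b=np.array([.5818,.3085]);print(np.degrees(np.arctan2(*(b-a))))
E
```

```text
t 0.15 p [ 0.1543 -0.4753  0.2309] q [-1.257  0.213 -0.035  1.323  0.     1.571] w 0.0853 F [ 0.3 -0.7 -0.5]
[[-0.     0.951  0.309]
 [ 0.001  0.309 -0.951]
 [-1.     0.    -0.001]]
delta units [ 2.226  9.223 -8.609]
10.708133984445913
```

Emit:
play_rows([
  [0,0,0,-10.2],
  [0,0,0,-10.2],
  [0,0,0,-10.2],
  [0,0,0,-10.2],
  [0,0,0,-10.2],
  [0,0,0,-10.2],
], jaw=0)

```text
clock: 0.9
position: [0.1543, -0.4754, 0.2311]
eef_rot: [0.065, 0.704, -0.064, 0.704]
wrist_force: [-0.5, 0.2, -0.4]
width: 0.0853
```

```bash
python3 -c "
from h import *
st([.46,.0765,.20])"
```

```text
t 0.9 p [ 0.1543 -0.4754  0.2311] q [-1.257  0.213 -0.035  1.324 -0.     0.497] w 0.0853 F [-0.5  0.2 -0.4]
[[-0.     0.182  0.983]
 [ 0.     0.983 -0.182]
 [-1.     0.    -0.   ]]
delta units [ 0.626 11.967  4.004]
```

Emit:
play_rows([
  [0,0.8,0.27,0],
  [0,0.8,0.27,0],
  [0,0.8,0.27,0],
  [0,0.8,0.27,0],
  [0,0.8,0.27,0],
  [0,0.8,0.27,0],
  [0,0.8,0.27,0],
  [0,0.8,0.27,0],
])

```text
clock: 1.9
position: [0.3209, -0.1802, 0.2313]
eef_rot: [0.067, 0.704, -0.067, 0.704]
wrist_force: [0.7, -0.5, -0.3]
width: 0.0855
```

Emit:
play_rows([
  [0.1,0.8,0.27,0],
  [0.1,0.8,0.27,0],
  [0.1,0.8,0.27,0],
  [0.1,0.8,0.27,0],
  [0.1,0.8,0.27,0],
  [0.1,0.8,0.27,0],
  [0,0.7,0.2,0],
  [0,0,0,0],
])

```text
clock: 2.9
position: [0.462, 0.0732, 0.2008]
eef_rot: [0.066, 0.704, -0.066, 0.704]
wrist_force: [-1.5, -0.7, 0.5]
width: 0.0857
```

```bash
python3 -c "
from h import *
st([.46,.0765,.20])
for n in('top','wrist'): d=grab(n,n+'1')
print(proj(d,[.46,.0765,.026]),proj(load('top1'),[.46,.0765,.026]))"
```

```text
t 2.9 p [0.462  0.0732 0.2008] q [ 0.157  0.155 -0.182  1.234  0.     1.914] w 0.0857 F [-1.5 -0.7  0.5]
[[-0.001  0.185  0.983]
 [ 0.     0.983 -0.185]
 [-1.    -0.    -0.001]]
delta units [ 0.015  0.057 -0.051]
[251.17158425 167.04615011] [204.86322392 235.53040113]
```

View pics/wrist1.png

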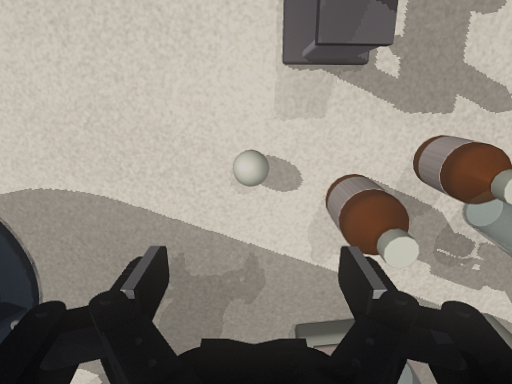

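The wrist view shows the ball at (251,168), against a projected (251,167), so the estimate of [0.460, 0.0765] holds. Next I descend.

Emit:
play_rows([
  [0.6,0.05,-0.05,0],
  [0.6,0,0,0],
  [0.6,0,0,0],
  [0.6,0,0,0],
  [0.6,0,0,0],
  [0.4,0,0,0],
  [0.38,0,0,0],
  [0,0,0,0],
])

```text
clock: 4.0
position: [0.4583, 0.0734, 0.0116]
eef_rot: [0.067, 0.705, -0.067, 0.703]
wrist_force: [-0.3, 0.2, 0.3]
width: 0.0854
```

```bash
python3 -c "
from h import *
st([.46,.0765,.011])
for n in('scene','wrist'): d=grab(n,n+'2')
a=load('scene2')['frame'][110:270,200:420];b=cv2.resize(d['frame'],(400,300))
cv2.imwrite('pics/m2.png',np.vstack([cv2.resize(a,(400,290)),b]))
"
```

```text
t 4.0 p [0.4583 0.0734 0.0116] q [ 0.159  0.307 -0.506  0.76  -0.     1.92 ] w 0.0854 F [-0.3  0.2  0.3]
[[-0.002  0.189  0.982]
 [-0.     0.982 -0.189]
 [-1.    -0.001 -0.002]]
delta units [0.012 0.067 0.022]
```

View pics/m2.png

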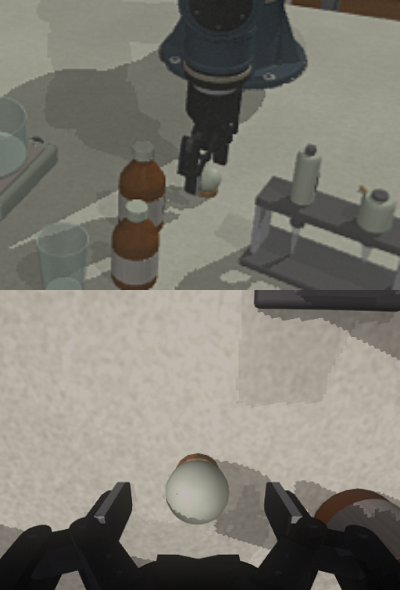

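```bash
python3 -c "
from h import *
d=load('wrist2'); print(proj(d,[.46,.0765,.026]))
for y in (.0734,.0765,.08): print(plane(d,(252,257),.026))
"
```

```text
[253.25403058 256.07986094]
[0.45929193 0.07610909 0.026     ]
[0.45929193 0.07610909 0.026     ]
[0.45929193 0.07610909 0.026     ]
```

Emit:
play_rows([
  [0,0.07,0.02,0],
  [0,0,0,0],
])

```text
clock: 4.35
position: [0.4618, 0.0779, 0.013]
eef_rot: [0.067, 0.704, -0.066, 0.704]
wrist_force: [-0.5, 0.3, -0.5]
width: 0.0858
```

Emit:
play_rows([
  [0.07,0,0,0],
  [0,0,0,0],
])

```text
clock: 4.6
position: [0.4609, 0.0777, 0.0086]
eef_rot: [0.067, 0.704, -0.067, 0.704]
wrist_force: [-0.2, 0.3, 0.8]
width: 0.0852
```

Emit:
play_rows([
  [0,0,0,0],
  [0,0,0,0],
  [0,0,0,0],
  [0,0,0,0],
  [0,0,0,0],
  [0,0,0,0],
], jaw=0.9)

```text
clock: 5.35
position: [0.4607, 0.0777, 0.009]
eef_rot: [0.067, 0.704, -0.067, 0.704]
wrist_force: [-5.6, 0.3, 9.4]
width: 0.0375
```

Emit:
play_rows([
  [-0.2,0,0,0],
  [-0.4,0,0,0],
  [-0.6,0,0,0],
  [-0.6,0,0,0],
  [-0.6,0,0,0],
  [-0.6,0,0,0],
  [0,0,0,0],
])

```text
clock: 6.22
position: [0.4625, 0.0779, 0.1612]
eef_rot: [0.067, 0.703, -0.066, 0.705]
wrist_force: [0.2, -0.5, -1.0]
width: 0.0373
```

```bash
python3 -c "
from h import *
st([.56,-.251,.16])
for n in('scene','wrist'): d=grab(n,n+'3')
a=load('scene3')['frame'][60:270,140:420];b=cv2.resize(d['frame'],(400,300))
cv2.imwrite('pics/m3.png',np.vstack([cv2.resize(a,(400,290)),b]))
"
```

```text
t 6.225 p [0.4625 0.0779 0.1612] q [ 0.167  0.171 -0.265  1.131 -0.     1.926] w 0.0373 F [ 0.2 -0.5 -1. ]
[[ 0.004  0.188  0.982]
 [ 0.001  0.982 -0.188]
 [-1.     0.001  0.004]]
delta units [ 0.028 -6.094  3.151]
```

View pics/m3.png

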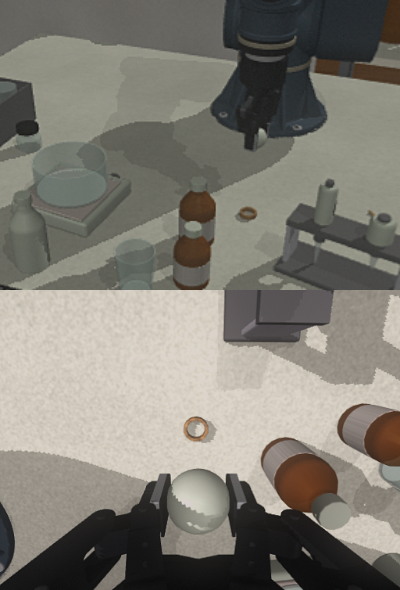

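```bash
python3 - <<'E'
from h import *
S=load('scene3');W=load('wrist3')
a=S['frame'][130:190,290:370];cv2.imwrite('pics/s3z.png',cv2.resize(a,None,fx=8,fy=8,interpolation=cv2.INTER_CUBIC))
g=W['frame'];hsv=cv2.cvtColor(g,cv2.COLOR_BGR2HSV)
a=g[210:330,180:330];cv2.imwrite('pics/w3z.png',cv2.resize(a,None,fx=4,fy=4,interpolation=cv2.INTER_CUBIC))
E
```

```text
(no output)
```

View pics/s3z.png

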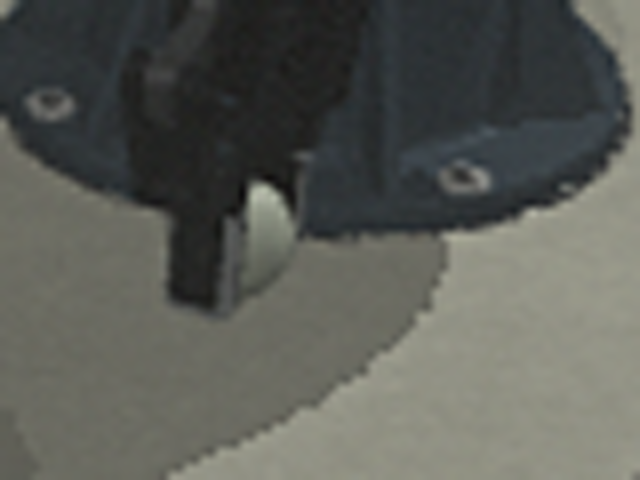

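View pics/w3z.png

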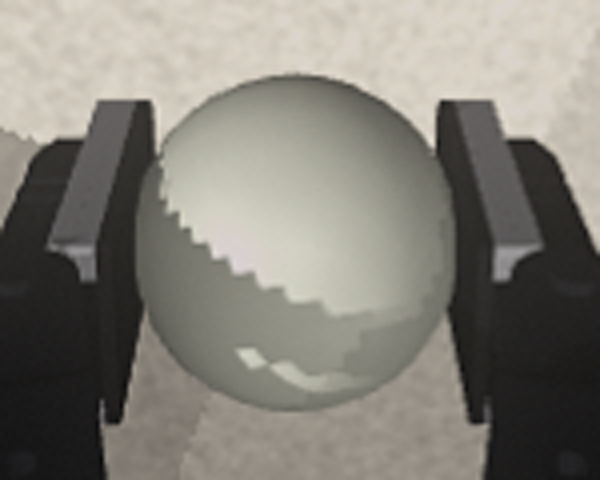

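```bash
python3 - <<'E'
from h import *
S=load('scene3');W=load('wrist3')
print(tri(W,(253.4,269.7),S,(319.4,159.6)))
print(proj(S,[.46,.077,.178]),proj(W,[.46,.077,.178]))
# dish rim in scene: column extremes & front
E
```

```text
(array([0.46200351, 0.0767999 , 0.17632973]), np.float64(0.003345959224678315))
[319.25466995 158.20931221] [249.14478777 268.38355455]
```

Emit:
play_rows([
  [-0.1,-0.6,0.1,0],
  [-0.1,-0.76,0.2,0],
  [-0.1,-0.76,0.3,0],
  [0,-0.76,0.45,0],
  [0,-0.76,0.5,0],
  [0,-0.76,0.5,0],
  [0,-0.76,0.5,0],
  [0,-0.76,0.5,0],
])

```text
clock: 7.32
position: [0.5552, -0.243, 0.1725]
eef_rot: [0.067, 0.705, -0.066, 0.703]
wrist_force: [0.2, 0.6, -0.4]
width: 0.0373
```

Emit:
play_rows([
  [0,-0.17,0.1,0],
  [0,0,0,0],
  [0,0,0,0],
])

```text
clock: 7.7
position: [0.5583, -0.2499, 0.1736]
eef_rot: [0.067, 0.704, -0.066, 0.704]
wrist_force: [0.8, -0.2, -0.2]
width: 0.0374
```

```bash
python3 -c "
from h import *
st([.56,-.251,.12])
for n in('scene','wrist','top'): d=grab(n,n+'4')
a=load('scene4')['frame'][60:270,60:340];b=load('wrist4')['frame']
cv2.imwrite('pics/m4.png',cv2.resize(a,(560,420))); cv2.imwrite('pics/w4.png',cv2.resize(b,(768,576)))
print(proj(load('wrist4'),[.56,-.251,.11]))
"
```

```text
t 7.7 p [ 0.5583 -0.2499  0.1736] q [-0.421  0.462  0.17   1.279  0.     1.338] w 0.0374 F [ 0.8 -0.2 -0.2]
[[-0.001  0.187  0.982]
 [ 0.     0.982 -0.187]
 [-1.     0.    -0.001]]
delta units [ 1.071 -0.015  0.039]
[255.19046168 207.36820846]
```

View pics/m4.png

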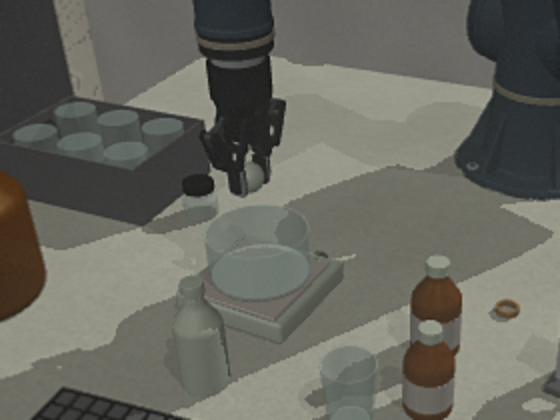

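View pics/w4.png

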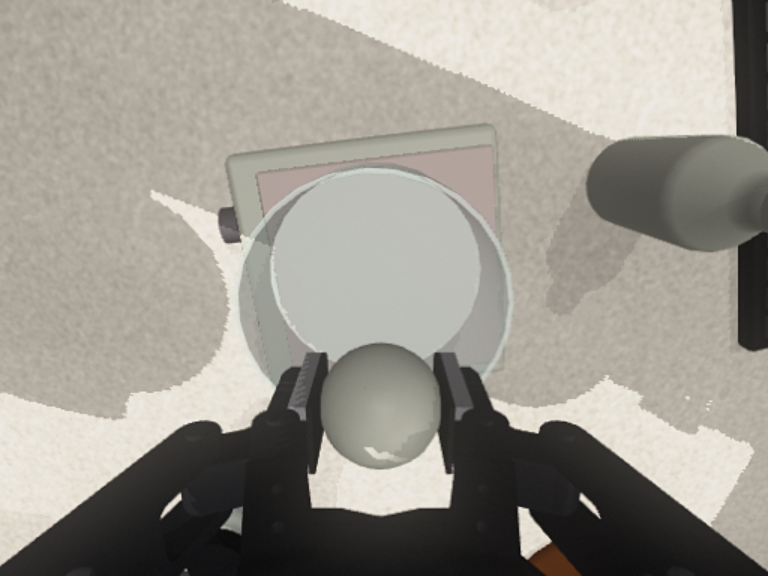

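```bash
python3 - <<'E'
from h import *
from scipy.optimize import least_squares
W=load('wrist4')
pts=[(240,300),(512,292),(263,222),(488,220),(376,168),(318,180),(430,180),(247,340),(503,340)]
P=np.array([plane(W,(x/1.5-.17,y/1.5-.17),.11)[:2] for x,y in pts])
r=least_squares(lambda c:np.hypot(*(P-c[:2]).T)-c[2],[.56,-.25,.07]);print(r.x.round(4),(r.fun*1e3).round(1))
# floor: outline ellipse
pts=[(273,265),(480,268),(376,170)]
P=np.array([plane(W,(x/1.5-.17,y/1.5-.17),.045)[:2] for x,y in pts])
r=least_squares(lambda c:np.hypot(*(P-c[:2]).T)-c[2],[.56,-.25,.07]);print('floor',r.x.round(4))
E
```

```text
[ 0.5566 -0.2487  0.0676] [-0.3  0.1  0.4  1.  -0.1 -0.2 -0.6  0.3 -0.5]
floor [ 0.5559 -0.2514  0.066 ]
```

The wrist view shows the dish rim running from column 240 to 512 with its top at row 168. It fits to (0.557,-0.249) with r=0.068. The top view gave (0.560,-0.251), so I use (0.558,-0.250), which is where the tool already is. Lowering now.

Emit:
play_rows([
  [0.3,0,0,0],
  [0.4,0,0,0],
  [0.4,0,0,0],
  [0.4,0,0,0],
  [0.3,0,0,0],
  [0.2,0,0,0],
  [0.1,0,0,0],
  [0,0,0,0],
])

```text
clock: 8.85
position: [0.5587, -0.251, 0.0688]
eef_rot: [0.067, 0.704, -0.067, 0.704]
wrist_force: [0.2, -0.0, -0.9]
width: 0.0371
```

```bash
python3 -c "
from h import *
st([.558,-.25,.053])
d=grab('scene','scene5')
cv2.imwrite('pics/s5z.png',cv2.resize(d['frame'][130:240,130:250],None,fx=5,fy=5,interpolation=cv2.INTER_CUBIC))
"
```

```text
t 8.85 p [ 0.5587 -0.251   0.0688] q [-0.422  0.517 -0.015  1.039  0.     1.337] w 0.0371 F [ 0.2 -0.  -0.9]
[[ 0.     0.188  0.982]
 [-0.     0.982 -0.188]
 [-1.    -0.     0.   ]]
delta units [ 0.317  0.017 -0.018]
```

View pics/s5z.png

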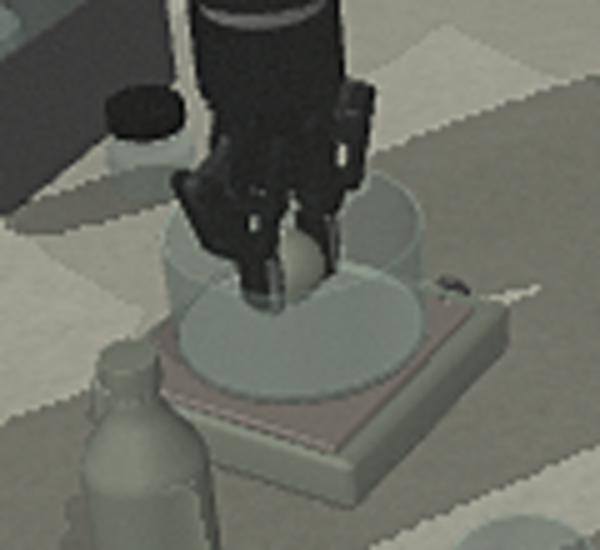

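Emit:
play_rows([
  [0.1,0,0,0],
  [0.1,0,0,0],
  [0.05,0,0,0],
  [0.05,0,0,0],
  [0,0,0,0],
])

```text
clock: 9.52
position: [0.5586, -0.251, 0.0536]
eef_rot: [0.067, 0.704, -0.067, 0.704]
wrist_force: [0.4, -0.7, -1.0]
width: 0.0372
```

Emit:
play_rows([
  [0.02,0,0,0],
  [0.02,0,0,0],
  [0,0,0,0],
])

```text
clock: 9.9
position: [0.5586, -0.251, 0.0517]
eef_rot: [0.067, 0.704, -0.067, 0.704]
wrist_force: [0.0, 0.1, -1.0]
width: 0.0374
```

```bash
python3 -c "
from h import *
st([.558,-.25,.053])
d=grab('scene','scene6')
cv2.imwrite('pics/s6z.png',cv2.resize(d['frame'][150:230,140:240],None,fx=7,fy=7,interpolation=cv2.INTER_CUBIC))
"
```

```text
t 9.9 p [ 0.5586 -0.251   0.0517] q [-0.422  0.53  -0.039  1.002  0.     1.337] w 0.0374 F [ 0.   0.1 -1. ]
[[-0.     0.188  0.982]
 [ 0.     0.982 -0.188]
 [-1.     0.    -0.   ]]
delta units [-0.025  0.017 -0.016]
```

View pics/s6z.png

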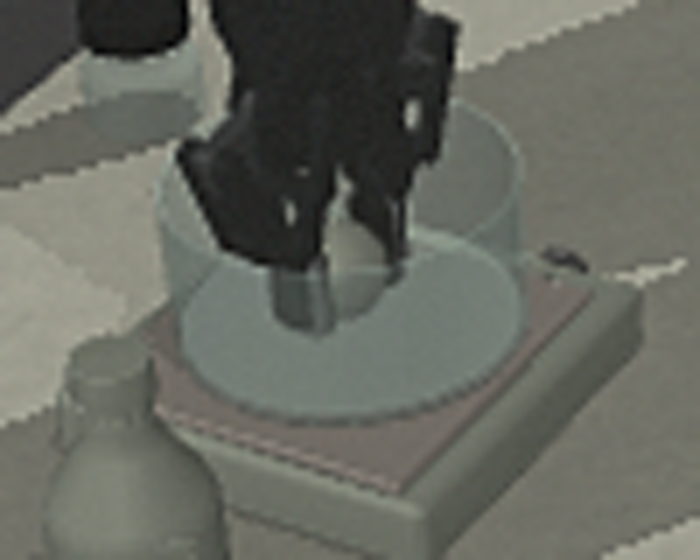

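Emit:
play_rows([
  [0.02,0,0,0],
  [0,0,0,0],
])

```text
clock: 10.2
position: [0.5586, -0.251, 0.0507]
eef_rot: [0.067, 0.704, -0.067, 0.704]
wrist_force: [0.1, 0.2, -0.1]
width: 0.0373
```

Emit:
play_rows([
  [0,0,0,0],
  [0,0,0,0],
  [0,0,0,0],
  [0,0,0,0],
  [0,0,0,0],
], jaw=0.38)

```text
clock: 10.82
position: [0.5587, -0.251, 0.0508]
eef_rot: [0.067, 0.704, -0.067, 0.704]
wrist_force: [-0.7, 1.1, -0.0]
width: 0.0527
```

```bash
python3 -c "
from h import *
st([.558,-.25,.053])
d=grab('wrist','wrist7')
"
```

```text
t 10.825 p [ 0.5587 -0.251   0.0508] q [-0.422  0.53  -0.04   1.     0.     1.337] w 0.0527 F [-0.7  1.1 -0. ]
[[ 0.     0.188  0.982]
 [ 0.     0.982 -0.188]
 [-1.     0.    -0.   ]]
delta units [-0.043  0.016 -0.017]
```

View pics/wrist7.png

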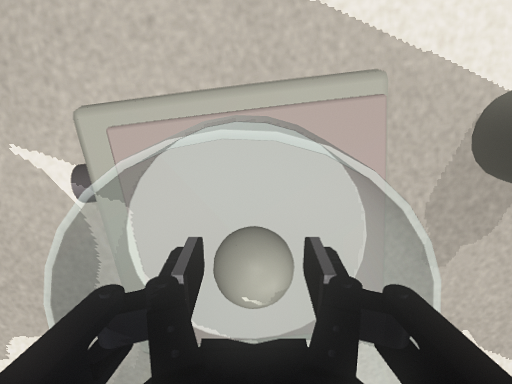

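The ball is free and lies at (253,267) between the open pads. Retreating up and over to the stand.

Emit:
play_rows([
  [-0.2,0,0,0],
  [-0.4,0,0,0],
  [-0.6,0,0,0],
  [-0.8,0,0,0],
  [-0.8,0,0,0],
  [-0.8,0,0,0],
  [-0.6,0,0,0],
  [-0.2,0,0,0],
])

```text
clock: 11.88
position: [0.5592, -0.2512, 0.2731]
eef_rot: [0.066, 0.703, -0.067, 0.705]
wrist_force: [-0.3, -0.1, -1.1]
width: 0.0529
```

```bash
python3 -c "
from h import *
st([.565,.219,.265])
d=grab('wrist','wrist8');d=grab('top','top8')
"
```

```text
t 11.875 p [ 0.5592 -0.2512  0.2731] q [-0.422  0.461  0.419  1.525  0.     1.337] w 0.0529 F [-0.3 -0.1 -1.1]
[[ 0.003  0.188  0.982]
 [-0.001  0.982 -0.188]
 [-1.    -0.001  0.003]]
delta units [ 0.151  9.259 -1.653]
```

View pics/wrist8.png

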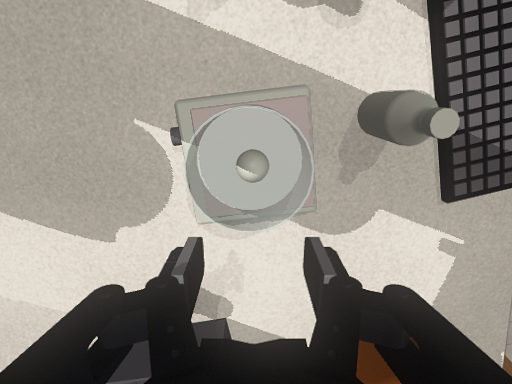

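```bash
python3 - <<'E'
from h import *
W=load('wrist8')
print('rim',plane(W,(250.5,168),.11),[plane(W,p,.11)[:2].round(4) for p in((187,168),(314,168),(250,105),(250,231))])
print('floor',plane(W,(249.5,158),.045),[plane(W,p,.045)[:2].round(4) for p in((197,158),(302,158),(250,210))])
print('ball',plane(W,(252.5,166),.065))
E
```

```text
rim [ 0.55813013 -0.24524554  0.11      ] [array([ 0.492 , -0.2325]), array([ 0.6243, -0.2579]), array([ 0.5699, -0.182 ]), array([ 0.5436, -0.317 ])]
floor [ 0.55597897 -0.24729177  0.045     ] [array([ 0.4904, -0.2347]), array([ 0.6215, -0.2598]), array([ 0.5431, -0.3169])]
ball [ 0.55863842 -0.25369534  0.065     ]
```

Emit:
play_rows([
  [0,0.6,-0.11,0],
  [0,0.8,-0.15,0],
  [0,0.8,-0.15,0],
  [0,0.8,-0.15,0],
  [0,0.8,-0.15,0],
  [0,0.8,-0.15,0],
  [0,0.8,-0.15,0],
  [0,0.8,-0.15,0],
], jaw=0)

```text
clock: 12.98
position: [0.5592, 0.0656, 0.2694]
eef_rot: [0.067, 0.705, -0.067, 0.703]
wrist_force: [0.5, -0.3, 0.2]
width: 0.0852
```

Emit:
play_rows([
  [0,0.6,-0.1,0],
  [0,0.5,-0.08,0],
  [0,0.5,-0.08,0],
  [0,0,0,0],
  [0,0,0,0],
])

```text
clock: 13.6
position: [0.5618, 0.1449, 0.27]
eef_rot: [0.066, 0.704, -0.067, 0.704]
wrist_force: [-0.6, -0.2, 0.2]
width: 0.0855
```

```bash
python3 -c "
from h import *
st([.565,.219,.265])
d=grab('wrist','wrist9');print(proj(d,[.565,.219,.185]))
"
```

```text
t 13.6 p [0.5618 0.1449 0.27  ] q [ 0.253  0.387  0.3    1.485 -0.     2.012] w 0.0855 F [-0.6 -0.2  0.2]
[[-0.001  0.188  0.982]
 [-0.001  0.982 -0.188]
 [-1.    -0.001 -0.001]]
delta units [ 0.098  1.468 -0.216]
[238.31544906 103.25707006]
```

View pics/wrist9.png

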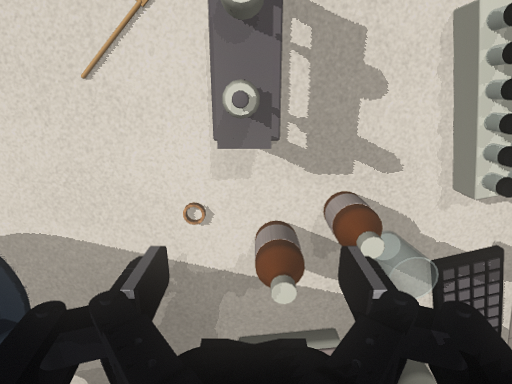

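```bash
python3 - <<'E'
from h import *
W=load('wrist9')
print(plane(W,(240,98.7),.185), plane(W,(240,98.7),.175))
E
```

```text
[0.56687389 0.22193824 0.185     ] [0.56641655 0.22194481 0.175     ]
```

Emit:
play_rows([
  [0,0.5,-0.08,0],
  [0,0.5,-0.08,0],
  [0,0.5,-0.08,0],
  [0,0,0,0],
  [0,0,0,0],
])

```text
clock: 14.28
position: [0.5645, 0.2204, 0.2707]
eef_rot: [0.067, 0.704, -0.067, 0.704]
wrist_force: [-0.2, -0.2, 0.4]
width: 0.0855
```

```bash
python3 -c "
from h import *
st([.565,.220,.265])
d=grab('wrist','wrist10');print(proj(d,[.565,.22,.185]))
"
```

```text
t 14.275 p [0.5645 0.2204 0.2707] q [ 0.372  0.447  0.391  1.515 -0.     2.133] w 0.0855 F [-0.2 -0.2  0.4]
[[-0.     0.188  0.982]
 [-0.     0.982 -0.188]
 [-1.    -0.    -0.   ]]
delta units [ 0.114 -0.005  0.011]
[253.51411222 197.11559555]
```

View pics/wrist10.png

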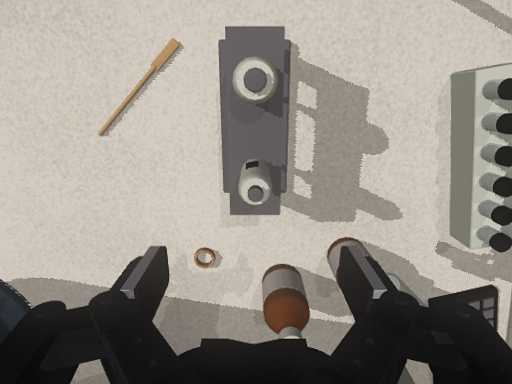

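The plunger top is at (255.5,193.5), against a predicted (253.5,197), so I shift by about 1.5 and 2 mm and descend.

Emit:
play_rows([
  [0.3,0.03,0.04,0],
  [0.4,0,0,0],
  [0.4,0,0,0],
  [0.4,0,0,0],
  [0.4,0,0,0],
  [0.4,0,0,0],
  [0.35,0,0,0],
  [0.2,0,0,0],
])

```text
clock: 15.32
position: [0.5661, 0.2217, 0.1266]
eef_rot: [0.067, 0.704, -0.067, 0.703]
wrist_force: [0.2, 0.3, 0.0]
width: 0.0853
```

Emit:
play_rows([
  [0,0,0,0],
  [0,0,0,0],
])

```text
clock: 15.58
position: [0.567, 0.2224, 0.1289]
eef_rot: [0.067, 0.704, -0.067, 0.704]
wrist_force: [0.6, 0.2, -0.0]
width: 0.0854
```

```bash
python3 -c "
from h import *
st([.5667,.2215,.128])
d=grab('wrist','wrist11');s=grab('scene','scene11');
a=cv2.resize(s['frame'][120:290,310:460],(450,510));b=cv2.resize(d['frame'],(340,255));c=np.zeros((510,340,3),np.uint8);c[:255]=b
cv2.imwrite('pics/m11.png',np.hstack([a,c]))
"
```

```text
t 15.575 p [0.567  0.2224 0.1289] q [ 0.374  0.472  0.071  1.169 -0.     2.134] w 0.0854 F [ 0.6  0.2 -0. ]
[[ 0.001  0.188  0.982]
 [ 0.     0.982 -0.188]
 [-1.     0.     0.001]]
delta units [ 0.017 -0.02  -0.003]
```

View pics/m11.png

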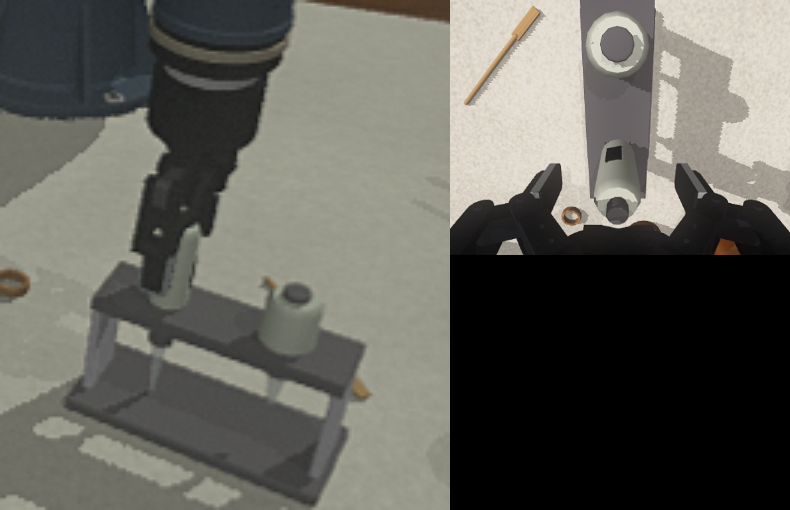

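The pipette body is at column 617 of the collage, between pads centred on column 618, so it is centred. Closing.

Emit:
play_rows([
  [0,0,0,0],
  [0,0,0,0],
  [0,0,0,0],
  [0,0,0,0],
  [0,0,0,0],
  [0,0,0,0],
  [0,0,0,0],
], jaw=1)

```text
clock: 16.55
position: [0.5668, 0.2225, 0.1285]
eef_rot: [0.067, 0.704, -0.067, 0.704]
wrist_force: [-1.0, -0.9, 5.5]
width: 0.0291
```

Emit:
play_rows([
  [-0.1,0,0,0],
  [-0.2,0,0,0],
  [-0.3,0,0,0],
  [-0.4,0,0,0],
  [-0.5,0,0,0],
  [-0.5,0,0,0],
  [-0.5,0,0,0],
  [-0.5,0,0,0],
])

```text
clock: 17.55
position: [0.5666, 0.2224, 0.2803]
eef_rot: [0.067, 0.704, -0.067, 0.704]
wrist_force: [0.7, 0.4, -1.2]
width: 0.0286
```

Emit:
play_rows([
  [-0.3,0,0,0],
  [-0.15,0,0,0],
  [0,0,0,0],
  [0,0,0,0],
])

```text
clock: 18.05
position: [0.5665, 0.2223, 0.3002]
eef_rot: [0.067, 0.704, -0.067, 0.704]
wrist_force: [0.6, -0.2, -1.6]
width: 0.0287
```

```bash
python3 -c "
from h import *
st([.557,-.249,.285])
d=grab('wrist','wrist12');s=grab('scene','scene12');
a=cv2.resize(s['frame'][40:290,310:460],(330,550));b=cv2.resize(d['frame'],(440,330));c=np.zeros((550,440,3),np.uint8);c[:330]=b
cv2.imwrite('pics/m12.png',np.hstack([a,c]))
"
```

```text
t 18.05 p [0.5665 0.2223 0.3002] q [ 0.374  0.465  0.495  1.601 -0.     2.134] w 0.0287 F [ 0.6 -0.2 -1.6]
[[-0.001  0.188  0.982]
 [-0.     0.982 -0.188]
 [-1.    -0.    -0.001]]
delta units [ 0.308 -9.295  1.583]
```

View pics/m12.png

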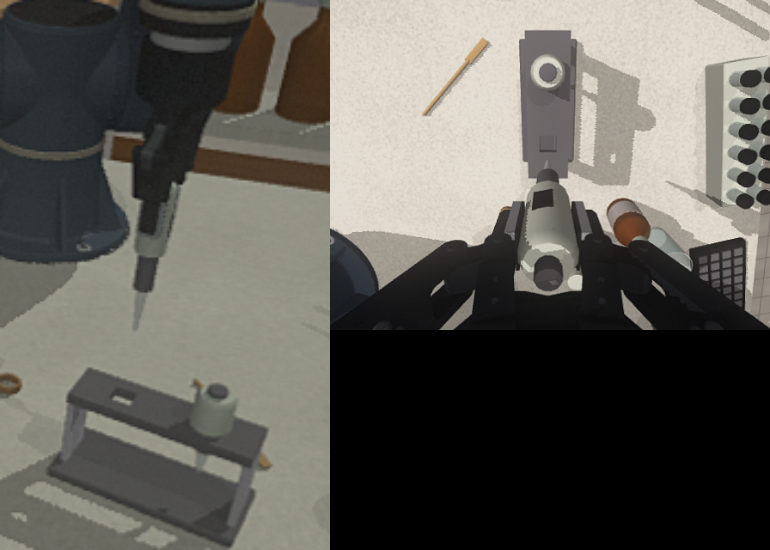

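The pipette is out of the stand and held, with the tip near (136,329) in the collage. Now to measure the tip and the tilt.

```bash
python3 - <<'E'
from h import *
S=load('scene12')['frame'];W=load('wrist12')['frame']
cv2.imwrite('pics/s12z.png',cv2.resize(S[110:200,340:420],(533,600),interpolation=cv2.INTER_CUBIC))
cv2.imwrite('pics/w12z.png',cv2.resize(W[170:340,200:310],(388,600),interpolation=cv2.INTER_CUBIC))
E
```

```text
(no output)
```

View pics/s12z.png

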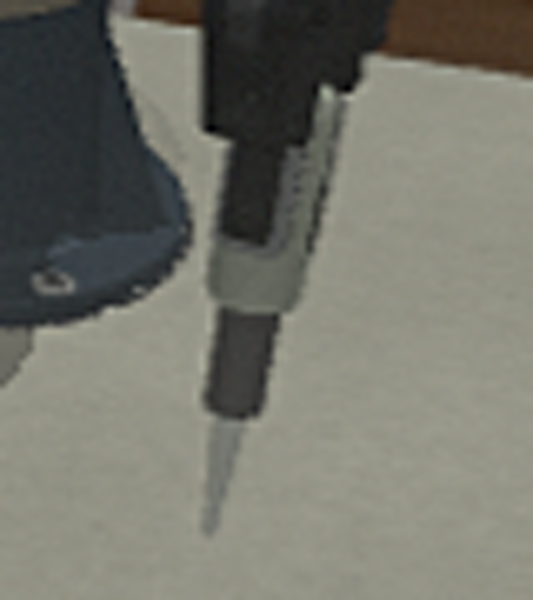

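View pics/w12z.png

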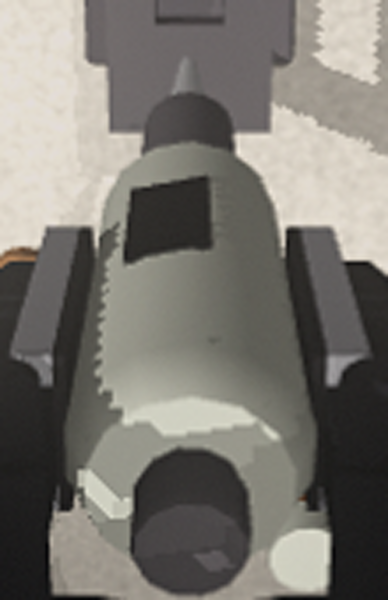

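```bash
python3 - <<'E'
from h import *
S=load('scene12');W=load('wrist12')
tip,g=tri(W,(252.8,186),S,(371.0,190.2));print('tip',tip.round(4),g)
pl=plane(W,(253.9,325),tip[2]+.17);print('plunger',pl.round(4),'tilt',np.degrees((pl-tip)[:2]/.17))
print('expected tip', proj(W,[.5665,.2223,.187]),proj(S,[.5665,.2223,.187]))
E
```

```text
tip [0.5662 0.2218 0.1833] 0.0006106094398211706
plunger [0.5666 0.2188 0.3533] tilt [ 0.12719449 -1.04299104]
expected tip [253.01218439 186.98716339] [371.57220757 188.97728417]
```

The tip sits directly under the TCP, about 115 mm below it at z≈0.185, with a tilt of about 1°. That is 50 mm above bottle A. Carrying across.

Emit:
play_rows([
  [0,-0.3,0.05,0],
  [0,-0.5,0.09,0],
  [0,-0.6,0.1,0],
  [0,-0.7,0.12,0],
  [0,-0.7,0.12,0],
  [0,-0.7,0.12,0],
  [0,-0.7,0.12,0],
  [0,-0.7,0.12,0],
])

```text
clock: 19.15
position: [0.5613, -0.0281, 0.3008]
eef_rot: [0.067, 0.704, -0.067, 0.704]
wrist_force: [0.4, 0.3, -0.4]
width: 0.0289
```

Emit:
play_rows([
  [0,-0.7,0.12,0],
  [0,-0.7,0.12,0],
  [0,-0.7,0.12,0],
  [0,-0.7,0.12,0],
  [0,-0.6,0.1,0],
  [0,-0.4,0.07,0],
  [0,-0.2,0.03,0],
  [0,0,0,0],
])

```text
clock: 20.15
position: [0.5577, -0.2291, 0.3007]
eef_rot: [0.067, 0.704, -0.067, 0.704]
wrist_force: [0.3, 0.5, -0.4]
width: 0.0285
```

```bash
python3 -c "
from h import *
st([.557,-.249,.285])
d=grab('wrist','wrist13')
"
```

```text
t 20.15 p [ 0.5577 -0.2291  0.3007] q [-0.39   0.45   0.473  1.593  0.     1.37 ] w 0.0285 F [ 0.3  0.5 -0.4]
[[-0.     0.188  0.982]
 [ 0.     0.982 -0.188]
 [-1.     0.    -0.   ]]
delta units [ 0.314 -0.394  0.061]
```

View pics/wrist13.png

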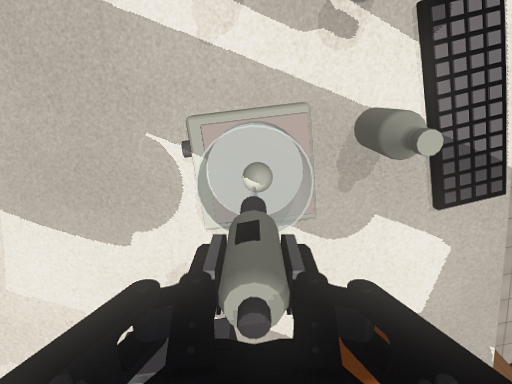

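Emit:
play_rows([
  [0,-0.2,0.03,0],
  [0,-0.19,0.03,0],
  [0.2,0,0,0],
  [0.2,0,0,0],
  [0.1,0,0,0],
  [0.1,0,0,0],
  [0,0,0,0],
  [0,0,0,0],
])

```text
clock: 21.2
position: [0.5572, -0.2486, 0.2711]
eef_rot: [0.067, 0.704, -0.067, 0.704]
wrist_force: [0.3, 0.0, -0.9]
width: 0.0289
```

```bash
python3 -c "
from h import *
st([.557,-.249,.237])
d=grab('wrist','wrist14');s=grab('scene','scene14');t=grab('top','top14')
cv2.imwrite('pics/s14z.png',cv2.resize(s['frame'][100:240,120:260],(600,600),interpolation=cv2.INTER_CUBIC))
cv2.imwrite('pics/w14z.png',cv2.resize(d['frame'][80:280,150:350],(600,600),interpolation=cv2.INTER_CUBIC))
"
```

```text
t 21.2 p [ 0.5572 -0.2486  0.2711] q [-0.42   0.456  0.406  1.52   0.     1.34 ] w 0.0289 F [ 0.3  0.  -0.9]
[[ 0.     0.188  0.982]
 [-0.     0.982 -0.188]
 [-1.    -0.     0.   ]]
delta units [ 0.681 -0.008 -0.002]
```

View pics/s14z.png

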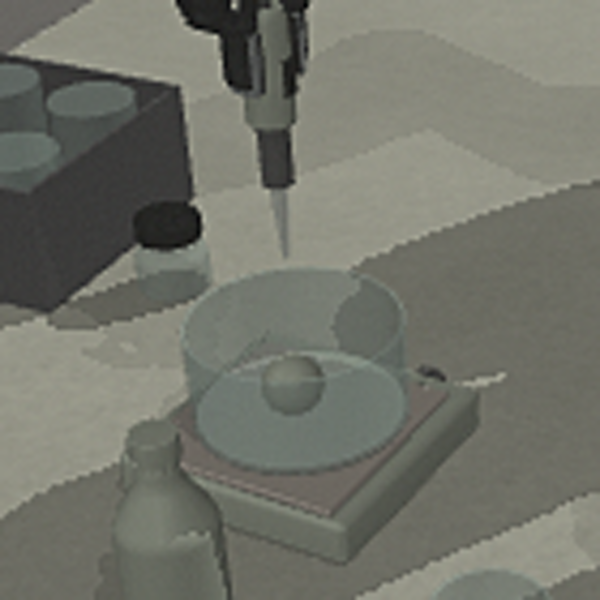

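View pics/w14z.png

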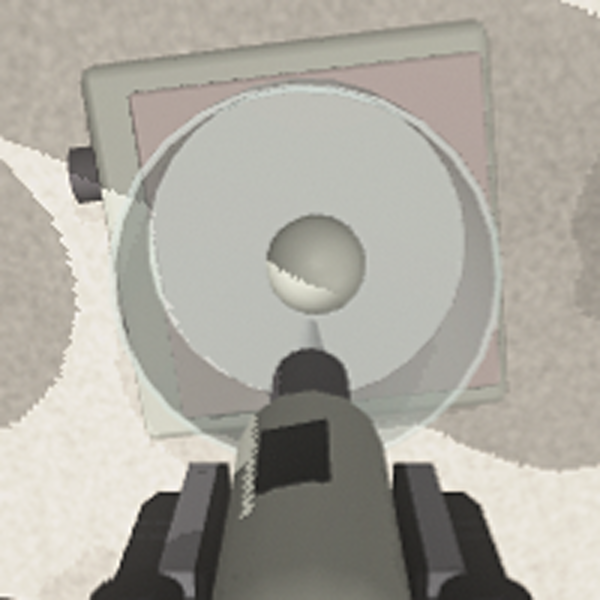

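```bash
python3 - <<'E'
from h import *
from scipy.optimize import least_squares
W=load('wrist14');S=load('scene14')
w=lambda p:(p[0]/3+150-.33,p[1]/3+80-.33)
s=lambda p:(p[0]/4.286+120-.4,p[1]/4.286+100-.4)
def fit(D,f,pts,z):
    P=np.array([plane(D,f(p),z)[:2] for p in pts]); r=least_squares(lambda c:np.hypot(*(P-c[:2]).T)-c[2],[.56,-.25,.07]); print(z,r.x.round(4),(r.fun*1e3).round(1))
fit(W,w,[(116,280),(500,275),(305,80),(475,175),(145,190),(130,350),(485,350),(175,415),(440,425)],.11)
fit(W,w,[(149,240),(465,240),(305,88),(200,355),(400,370),(165,300),(455,300)],.045)
fit(S,s,[(183,338),(405,335),(296,268),(220,290),(370,285)],.11)
fit(S,s,[(197,410),(407,408),(302,350),(302,472),(230,455),(380,450)],.045)
print('ball',tri(W,w((316,264)),S,s((293,385))))
print('tip',tri(W,w((314,320)),S,s((287,260))))
E
```

```text
0.11 [ 0.5568 -0.2512  0.0688] [-0.2 -1.7  2.7  0.3 -2.3  0.2 -1.6  0.6  2.2]
0.045 [ 0.5559 -0.2515  0.0667] [ 0.9 -0.4  0.1  0.1  0.5 -1.1  0. ]
0.11 [ 0.5617 -0.2462  0.0687] [-0.8  1.7  3.1 -0.4 -3.6]
0.045 [ 0.5565 -0.2478  0.0684] [ 0.3 -2.8  1.2  2.  -2.7  2. ]
ball (array([ 0.55863595, -0.25363086,  0.06209969]), np.float64(9.128957693503183e-05))
tip (array([ 0.55828126, -0.24916384,  0.15404855]), np.float64(0.0005218731549669488))
```

The dish centre is about (0.557,-0.250) and the tip at (0.558,-0.249,0.154), which puts the tip about 1 mm off centre. Lowering 32.5 mm.

Emit:
play_rows([
  [0.1,0,0,0],
  [0.15,0,0,0],
  [0.15,0,0,0],
  [0.1,0,0,0],
  [0.1,0,0,0],
  [0.05,0,0,0],
  [0,0,0,0],
  [0,0,0,0],
])

```text
clock: 22.35
position: [0.5572, -0.2487, 0.2385]
eef_rot: [0.067, 0.704, -0.067, 0.704]
wrist_force: [-0.7, 0.3, -1.3]
width: 0.0292
```

```bash
python3 -c "
from h import *
st([.557,-.25,.237])
d=grab('wrist','wrist15');s=grab('scene','scene15');t=grab('top','top15')
cv2.imwrite('pics/s15z.png',cv2.resize(s['frame'][100:240,120:260],(600,600),interpolation=cv2.INTER_CUBIC))
cv2.imwrite('pics/w15z.png',cv2.resize(d['frame'][80:280,150:350],(600,600),interpolation=cv2.INTER_CUBIC))
"
```

```text
t 22.35 p [ 0.5572 -0.2487  0.2385] q [-0.42   0.451  0.316  1.436  0.     1.34 ] w 0.0292 F [-0.7  0.3 -1.3]
[[ 0.     0.188  0.982]
 [-0.     0.982 -0.188]
 [-1.    -0.     0.   ]]
delta units [ 0.03  -0.027  0.001]
```

View pics/s15z.png

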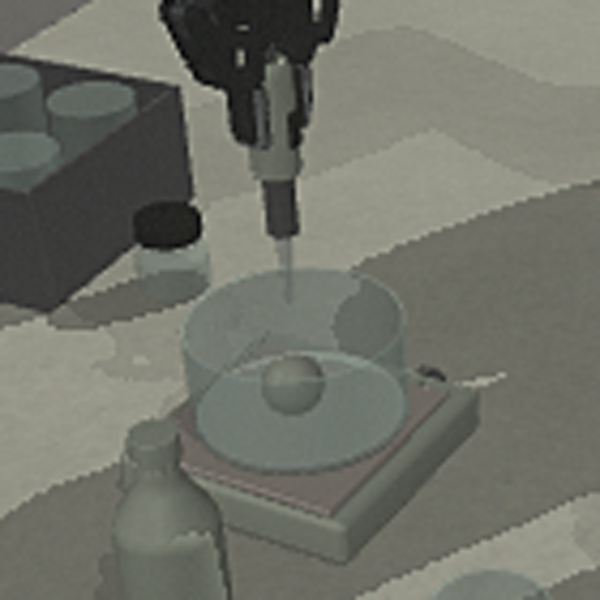

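View pics/w15z.png

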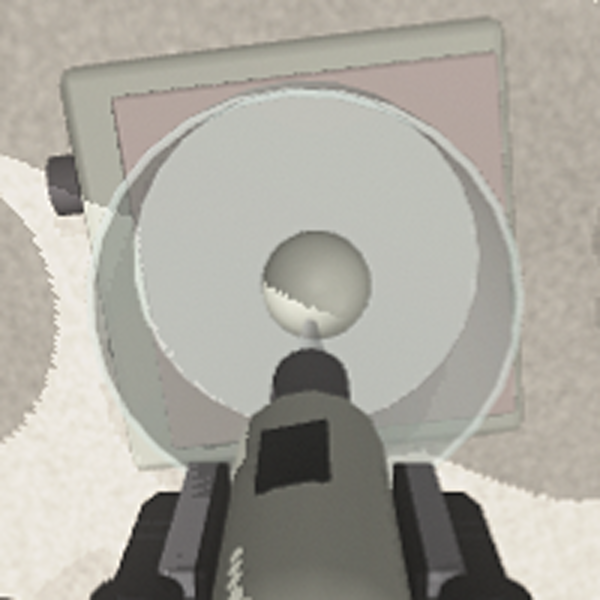

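```bash
python3 - <<'E'
from h import *
W=load('wrist15');S=load('scene15')
w=lambda p:(p[0]/3+150-.33,p[1]/3+80-.33)
s=lambda p:(p[0]/4.286+120-.4,p[1]/4.286+100-.4)
t,g=tri(W,w((312,319)),S,s((290,305)));print('tip',t.round(4),g)
l,r=plane(W,w((94,300)),.11),plane(W,w((522,300)),.11);print('rim l/r',l,r,(l+r)/2,np.linalg.norm(l-r))
print('rim center+11 in scene', (proj(S,[.557,-.25,.121])-[120,100])*4.286,'rim centre',(proj(S,[.557,-.25,.11])-[120,100])*4.286)
# rim height check in scene: rim far edge point
for a in (0,45,90,135,180,225,270,315):
    c=[.557+.07*np.cos(np.radians(a)),-.25+.07*np.sin(np.radians(a)),.11]; print(a,((proj(S,c)-[120,100])*4.286).round(),((proj(W,c)-[150,80])*3).round())
o=[manip.observe()['position'] for _ in range(3)];print(o)
E
```

```text
tip [ 0.5581 -0.2495  0.1219] 0.001139060370452861
rim l/r [ 0.49037051 -0.23323933  0.11      ] [ 0.62385005 -0.258766    0.11      ] [ 0.55711028 -0.24600267  0.11      ] 0.13589848845547825
rim center+11 in scene [289.4408669  303.65199143] rim centre [290.98189697 318.84926491]
0 [232. 376.] [528. 271.]
45 [323. 376.] [440. 125.]
90 [392. 342.] [264.  88.]
135 [398. 296.] [119. 187.]
180 [344. 267.] [ 96. 350.]
225 [262. 267.] [193. 475.]
270 [194. 297.] [347. 504.]
315 [179. 342.] [483. 425.]
[array([ 0.55717243, -0.24869504,  0.23850025]), array([ 0.55717243, -0.24869504,  0.23850025]), array([ 0.55717243, -0.24869504,  0.23850025])]
```

The tip is about (0.558,-0.2495,0.122), which is 12 mm above the rim and within about 4 mm of every dish-centre estimate. The ball is at rest in the dish. Handing in.

```bash
python3 -c "
from h import *
print(manip.close_job())"
```

```text
the job is handed in; nothing more can be done
None
```

I lowered the ball to about 2–3 mm above the dish floor and released it there. Then I lifted the tall pipette straight out, carried it about 50 mm above the bottle tops, and handed the job in with it held upright over the dish. The hand-in gave no verdict. The robot clock read 22.35 s at the last state reading before that.

**Last checks:**
- **Pipette tip:** it is at about (0.558, -0.2495, 0.122), roughly 12 mm above the rim level. The two camera rays met within about 1 mm.
- **Sideways offset:** the dish-centre estimates spread from x 0.556 to 0.562 and y -0.246 to -0.2515, up to about 5 mm apart. The tip is within about 5 mm of all of them, against the 12 mm allowed.
- **Tilt:** about 1°, measured just after the lift and not repeated over the dish.
- **Ball:** it lies free on the dish floor, about 4 mm from the dish centre. Its measured centre height was 0.062 m, where 0.065 m is expected, which is close to the roughly 2 mm calibration error.
- **Dish and other objects:** the pictures show no sign of the dish having moved. The bottles and the short pipette stood in place when last seen after the lift. I saw no wrist force above about 11 N.

No check failed. The only disagreements were the few millimetres between dish-centre estimates and the ball height reading.

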